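# Pack the pH meter kit into its foam insert

### The job

Put the pocket pH meter and its sample jar back into the foam insert of the kit case: press the meter fully home in its long stepped cutout and the jar, upright, fully home in the large round cutout. The sample jar is the middle-sized of the three red-capped containers; let go of both parts when they are in.

Things in the scene. Friction and masses are not known exactly. Their poses are not given: they have to be found in the camera images.
- meter: Grey pocket pH meter lying display up on the bench, 140 g. Head 40 mm (x) by 90 mm (y), 36 mm high; from the middle of its +y end sticks a black probe 24 mm wide, 55 mm long, 22 mm high, its underside level with the head's. Origin: centre of the head's underside; z up. Grasp it across the head's 40 mm width.
- jar: Sample jar, amber glass, red cap, round, 44 mm across, 62 mm high with cap, 110 g, upright. It is the middle-sized of three red-capped containers; the others (60 mm across and 98 mm high; 28 mm across and 55 mm high) are not part of the kit. Origin: centre of its underside; z up.
- meter_pocket (a point): Floor of the meter's cutout in the dark foam of the fixed case, 24 mm above the bench, 20 mm below the foam top; the seated meter's origin belongs here, axes as the meter's (probe end to +y, one way round only). 6 mm gap all round; sprung foam lips along the head's sides stop it 6 to 9 mm up: push with 8 to 15 N down to the floor. Then the foam holds it, head 16 mm proud.
- jar_pocket (a point): Floor centre of the 56 mm round cutout in the same foam, 24 mm above the bench, 20 mm below the foam top; the seated jar's origin belongs here, axes as meter_pocket's, 86 mm (x) and 80 mm (y) from it. Four sprung foam lips stop the jar 6 to 9 mm up: push with 8 to 15 N down to the floor; it then stands 42 mm proud. A fixed vial 22 mm across, 16 mm proud, sits 95 mm away along -y.
There are look-alikes about, which are no part of the job. Several things look just like the meter: the one meant starts farthest to the robot's right.

How it is judged:
By the outcome, as a careful person would: the job done as asked, in the order asked, and still so for the second after the job is handed in, with the robot touching nothing.
It also fails if it takes over 64 s, if anything falls off the work surface, if the arm or the gripper's body presses on something with over 40 N, if the wrist force passes 120 N, or if a joint passes its speed limit or range.

### The arm

A 6-joint arm with a two-finger parallel gripper is mounted at the origin on the work surface. World frame = base frame: x ahead of the robot, y to its left, z up, the work surface at z = 0. Lengths are in mm, angles in rad, forces in N, time in s.
With the tool pointing down it reaches from about 300 to 775 mm from the base axis. Payload 14.6 kg.
Tool frame: the origin (TCP) lies on the centre line of the jaws, within the pads' length; the fingertips stand 11 mm ahead of it and the grasp point (between the pads) lies 8 mm behind it; x points along the fingers, y is the direction in which the jaws open and shut, and the axes are right-handed (so a half turn about x gives the same grasp; the last joint's range is limited). The gripper opens to 94 mm and grips with 3 to 60 N. Pads are 16 mm wide; open, the fingers measure 119 mm over their backs; the gripper's body (75 mm by 177 mm) begins 78 mm behind the grasp point.
Start: joints at [-1.217, 0.3, 1.521, -0, 1.321, -0.067], TCP at [224.662, -502.012, 216.446] pointing down, gripper open.
Joint ranges: [-3.03, 3.03], [-0.79, 2.21], [0.23, 2.52], [-1.04, 4.18], [0, 3.07], [-2.55, 2.55]. Speed limits (rad/s): [2.22, 2.22, 2.57, 3.14, 3.14, 3.14].

### API

Orientations are given as [roll, pitch, yaw] about the fixed x, y, z axes, in that order (R = Rz(yaw) Ry(pitch) Rx(roll)).
In Python, from cell import manip gives the robot as it stands.
- The arm moves only by the shell command python3 -m handwheel 'ROWS' [OPENING] [FORCE]. ROWS is JSON, a list of rows, each a list of 2 entries, a list of its own where there are three numbers: the shift along the tool's x, y, z in mm, then the turn about the tool's x in rad. In form: [[[x, y, z], spin], ...]. A call has exactly 10 rows; each row shifts and turns the commanded pose from where the row before left it, along the tool's axes as they then stand; what a row does not reach is not made up. A row lasts 1/8 s, in which the tool goes at most 62.5 mm and 10.7 degrees, less where a joint would pass 70% of its speed; a pose out of reach is approached as far as the arm can. A call with a gripper value outside its range is refused whole. OPENING is the closure in counts, from 0 (fully open) to 255 (shut), set as the call begins (- or left out, the last holds). The fingers move at their own pace and stop on an object; FORCE is the grip in N (left out, the last holds). Time passes only in rows, so rows that do not move let the fingers close, or fill a call up. It gives the time, the measured TCP pose, the force and the opening at its end, in the units of the state.
- manip.read_state(): the state, without advancing time (a new reading comes with each control period).
- manip.camera(name): name is "scene" or "top"; returns a dict with "pixels" (480x640x3 uint8, red, green, blue), "z_map" (480x640 float32, mm along the optical axis (not along the pixel's ray), 0 where there is no reading), "mtx" (3x3 intrinsics, pixels), "xyz" and "orientation" of the camera in the world. Camera axes: x right, y up, looking along -z (the intrinsics and any distortion apply to the point x, -y, -z); pixel columns grow to the right and rows downward; lengths in mm; the calibration is good to about 2 mm. A picture is of the moment at which its call begins.
- manip.sign_off(): hands the job in, once; it reports no verdict.
Trained networks look in the newest picture that a camera, given by its name, has taken for a name from the list of things; names that differ only in an ending like _2 or _b are one class to them, and where a whole thing is asked for, a point or a joint stands for the part that bears it (a point fixed in the world has none). Each returns a list of dicts, best first, with "confidence" (0 to 1); they miss things now and then, are a little off and sometimes report something else, mostly with a low value. They report only what shows in the picture. A call takes as long as a camera call. They do not tell look-alikes from the thing itself.
- manip.cut_out(target, camera): "region" (480x640 bool, what is visible of it) and "centre" ([column, row] in pixels, amid what is visible of it).
The state is a dict: "clock": time; "joints": joint angles; "qd": joint speeds; "effort": joint torques, N m; "eef_pos": TCP position; "eef_rot": TCP orientation; "wrist_force": force on the tool from outside, world axes, zero at the start; "moment": the same for the moment, N m; "finger_gap": finger opening in mm.
Only numpy, scipy, OpenCV 4.12 (cv2) and the standard library are available. Lean on these libraries where they do the work, as an engineer would, in place of code of your own. Each camera call takes 0.05 s, during which the arm holds its last target. There are 200 camera calls.

## Working session

There is one attempt and no reset: what is moved stays moved. The work goes in short steps, Python scripts to look and compute and a shell command to move; the robot and the scene stay as the last step left them, time stands still between calls to the robot, and variables do not carry over. Pictures are saved under pics/ and viewed, about 8 in all and at most 12, crops included, and the job is handed in when it is done.

```bash
mkdir -p pics; cat > h.py <<'E'
import numpy as np, cv2
from cell import manip
from scipy.spatial.transform import Rotation as R
def cam(n):
    c=manip.camera(n); return c
def rot(c):
    o=np.array(c["orientation"],float)
    return o if o.shape==(3,3) else R.from_euler('xyz',o).as_matrix()
def cloud(c):
    K=np.array(c["mtx"]); z=c["z_map"].astype(float)
    v,u=np.mgrid[:480,:640]
    P=np.stack([(u-K[0,2])/K[0,0]*z,-(v-K[1,2])/K[1,1]*z,-z],-1)
    W=P@rot(c).T+np.array(c["xyz"]); W[z<=0]=np.nan
    return W
def save(c,name): cv2.imwrite("pics/"+name,c["pixels"][:,:,::-1])
E
python3 - <<'E'
from h import *
print(manip.read_state())
for n in("scene","top"):
    c=cam(n); save(c,n+"0.png"); W=cloud(c)
    print(n,{k:v for k,v in c.items() if k not in("pixels","z_map")})
    for t in("meter","jar","meter_pocket","jar_pocket"):
        try:
            for d in manip.cut_out(t,n):
                m=d["region"]; P=W[m]; P=P[~np.isnan(P[:,0])]
                print(t,round(d["confidence"],2),np.round(d["centre"]),m.sum(),np.round(np.median(P,0)),np.round(np.percentile(P,98,axis=0)),np.round(np.percentile(P,2,axis=0)))
        except Exception as e: print(t,e)
E
```

```text
{'clock': 0.0, 'joints': array([-1.21660974e+00,  3.00495157e-01,  1.52159473e+00,  1.57376762e-05,
        1.32068655e+00, -6.66146102e-02]), 'qd': array([ 0.00013857, -0.00199035,  0.00023566,  0.00160963,  0.00032684,
       -0.00129316]), 'effort': array([-6.06427311e-04, -5.31804621e+01, -3.52736878e+01,  7.07556750e-02,
        2.44296261e-02, -1.23195082e-04]), 'eef_pos': array([ 224.57640855, -501.78465597,  215.86735098]), 'eef_rot': array([-1.65028702,  1.56961244,  1.91210293]), 'wrist_force': array([-0.76107714, -0.71020055,  0.38727136]), 'moment': array([-0.04160888,  0.02879228, -0.0112351 ]), 'finger_gap': 93.86451710211577}
scene {'mtx': array([[526.0614068 ,   0.        , 326.61858369],
       [  0.        , 526.0614068 , 237.94298455],
       [  0.        ,   0.        ,   1.        ]]), 'xyz': array([1126.97318072,   18.13914178,  912.01085398]), 'orientation': array([0.64228475, 0.0058384 , 1.56607866])}
meter 0.76 [312. 194.] 927 [352. -16.  34.] [417.   4.  39.] [277. -35.   5.]
meter 0.68 [256. 237.] 1437 [ 465. -135.   27.] [489. -60.  39.] [ 415. -196.   -0.
[... 423 characters left out ...]
.44643175, 249.88780445],
       [  0.        ,   0.        ,   1.        ]]), 'xyz': array([ 373.52496647,    4.4931889 , 1079.1482563 ]), 'orientation': array([ 0.09160583,  0.02975226, -1.59994404])}
meter 0.8 [424. 251.] 1708 [ 459. -135.   34.] [488. -59.  39.] [ 427. -191.   10.]
meter 0.73 [355. 326.] 1650 [336. -15.  35.] [416.   6.  40.] [279. -32.  18.]
meter 0.58 [224. 350.] 1800 [308. 211.  35.] [350. 263.  40.] [259. 148.  10.]
jar 0.74 [485. 149.] 687 [ 631. -240.   60.] [ 653. -224.   65.] [ 616. -262.   10.]
meter_pocket 0.9 [236. 218.] 13189 [531. 190.  42.] [625. 293.  48.] [437.  87.  20.]
jar_pocket 0.92 [237. 219.] 13200 [531. 189.  42.] [625. 293.  48.] [437.  86.  20.]
```

View pics/top0.png

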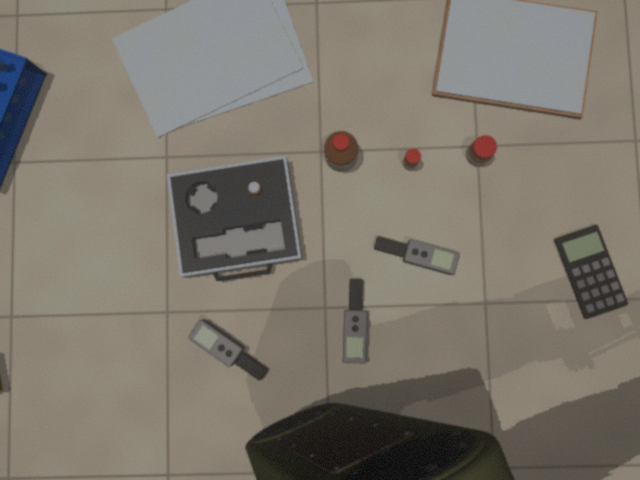

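View pics/scene0.png

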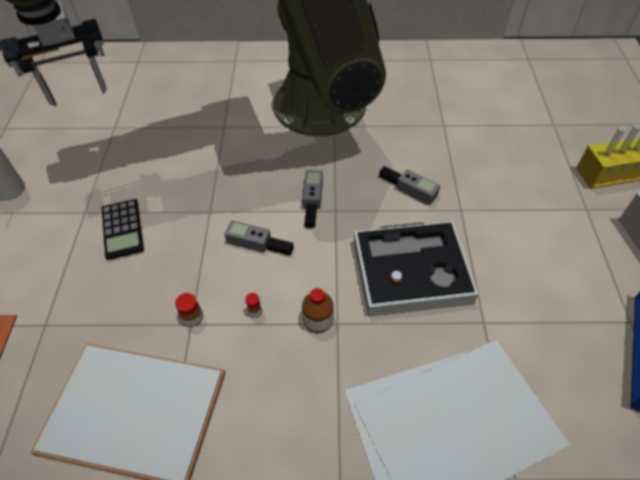

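Candidates for the meter in the top view are (424,251), (355,326) and (224,350). The one at (424,251), y≈-135, is farthest right. For the jar, (341,150) is the large container, (413,157) the small one and (484,149) the middle one. Next I confirm both in a crop and measure.

```bash
cat >> h.py <<'E'
def ray(c,u,v,z):
    K=np.array(c["mtx"]); d=np.stack([(u-K[0,2])/K[0,0],-(v-K[1,2])/K[1,1],-np.ones_like(u,float)],-1)@rot(c).T
    o=np.array(c["xyz"]); return o+d*((z-o[2])/d[...,2])[...,None]
E
python3 - <<'E'
from h import *
c=cam("top"); W=cloud(c); v,u=np.mgrid[:480,:640]
def rect(P,n):
    r=cv2.minAreaRect(P[:,:2].astype(np.float32)); print(n,np.round(r[0],1),np.round(r[1],1),"box",np.round(cv2.boxPoints(r),0).tolist(),len(P))
for d in manip.cut_out("meter","top"):
    m=d["region"]; m=cv2.dilate(m.astype(np.uint8),np.ones((5,5)))>0; P=W[m]; rect(P[P[:,2]>31],"head %s"%np.round(d["centre"])); rect(P[(P[:,2]>18)&(P[:,2]<26)],"probe"); print(np.median(P[P[:,2]>31],0))
for d in manip.cut_out("jar","top"):
    m=d["region"]; P=W[m]; Q=P[P[:,2]>56]; print("jar",d["centre"],np.median(Q,0),cv2.minEnclosingCircle(Q[:,:2].astype(np.float32)))
box=(u>165)&(u<305)&(v>150)&(v<280)
G=ray(c,u.astype(float),v.astype(float),44.)
hole=(box&(W[...,2]<38)&(W[...,2]>15)).astype(np.uint8)
n,l,s,ce=cv2.connectedComponentsWithStats(hole)
for i in range(1,n):
    if s[i,4]>100:
        print(s[i]); rect(G[l==i],"rim"); Q=W[l==i]; print("floor",np.round(np.median(Q,0),1),"circ",cv2.minEnclosingCircle(G[l==i][:,:2].astype(np.float32)))
vi=box&(W[...,2]>52); Q=W[vi]; print("vial",np.median(Q,0),len(Q))
print("foam z",np.median(W[box&(W[...,2]>38)&(W[...,2]<47)][:,2]))
# rectified case 2px/mm, up=+x left=+y
a=cv2.resize(c["pixels"][130:290,165:315],None,fx=4,fy=4,interpolation=cv2.INTER_CUBIC)[:600,:600]
z=np.clip((W[130:290,165:315,2]-10)*5,0,255); z=np.nan_to_num(z).astype(np.uint8)
z=cv2.cvtColor(cv2.resize(z,(200,213)),cv2.COLOR_GRAY2RGB)
o=np.zeros((600,800,3),np.uint8); o[:,:600]=a; o[:213,600:]=z
cv2.imwrite("pics/case.png",o[:,:,::-1])
cv2.imwrite("pics/cand.png",cv2.resize(c["pixels"][120:380,180:520],None,fx=2.3,fy=2.3,interpolation=cv2.INTER_CUBIC)[:,:,::-1])
E
```

```text
head [355. 326.] [321.1 -13.3] [39.9 89.5] box [[275.0, -31.0], [365.0, -36.0], [367.0, 4.0], [278.0, 9.0]] 1215
probe [368.6 -14.3] [ 26.7 103.8] box [[315.0, -20.0], [418.0, -35.0], [422.0, -9.0], [319.0, 7.0]] 402
[320.7634551  -13.24855704  35.65870881]
head [423. 248.] [ 454.3 -150.5] [89.8 40.1] box [[422.0, -187.0], [460.0, -199.0], [487.0, -114.0], [449.0, -102.0]] 1192
probe [ 459.6 -120.2] [139.4  35. ] box [[413.0, -175.0], [445.0, -191.0], [506.0, -65.0], [474.0, -50.0]] 432
[ 454.17598583 -150.32653155   35.7609245 ]
head [225. 350.] [316.7 226.9] [90.4 40.5] box [[274.0, 202.0], [306.0, 178.0], [360.0, 251.0], [327.0, 275.0]] 1210
probe [304.6 200.5] [143.8  31.6] box [[243.0, 160.0], [266.0, 138.0], [366.0, 241.0], [343.0, 263.0]] 461
[316.67455226 226.35539109  35.66261823]
jar [482.0, 151.0] [ 636.33019762 -244.32835927   61.46290119] ((636.83740234375, -244.841064453125), 19.548133850097656)
[186 182  32  31 708]
rim [569.2 245.3] [52.9 52.1] box [[533.0, 238.0], [576.0, 209.0], [606.0, 253.0], [562.0, 282.0]] 708
floor [572.7 249.4  24.7] circ ((569.2877197265625, 245.87844848632812), 27.979904174804688)
[ 193  220   92   38 2262]
rim [490.5 182.5] [ 51.6 155.7] box [[455.0, 257.0], [475.0, 102.0], [526.0, 109.0], [506.0, 263.0]] 2262
floor [492.5 179.3  24.1] circ ((490.48773193359375, 181.7399139404297), 79.83414459228516)
[180 253 122  27 487]
rim [439.  177.7] [ 24.2 212.1] box [[412.0, 281.0], [442.0, 71.0], [465.0, 74.0], [436.0, 284.0]] 487
floor [436.7 172.5  25.4] circ ((449.7647705078125, 179.20620727539062), 106.0442123413086)
vial [580.24108131 150.79098597  58.68965517] 122
foam z 43.29684643837618
```

View pics/case.png

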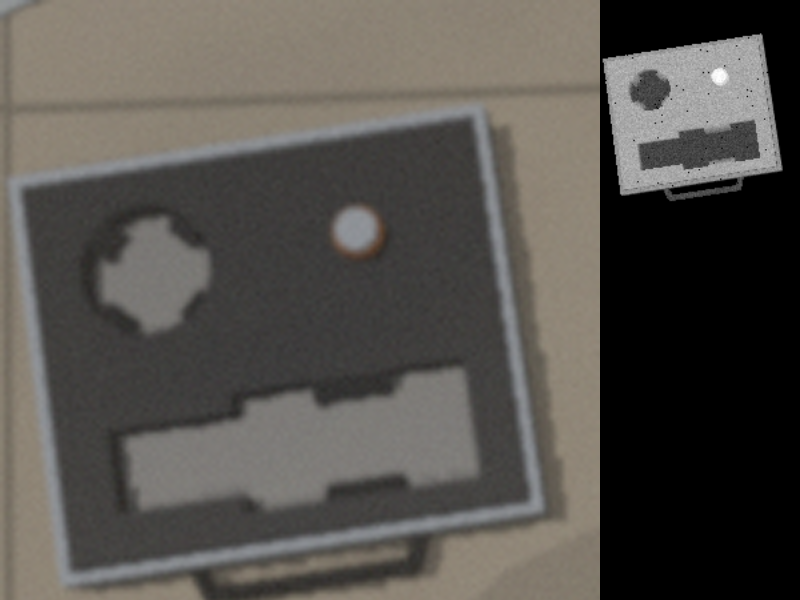

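View pics/cand.png

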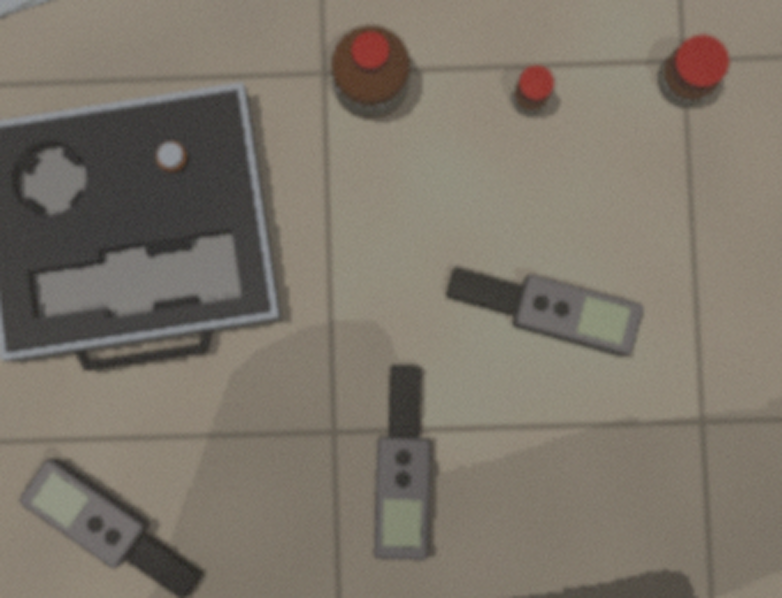

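The crops confirm both. Meter: (424,251), rightmost, probe toward +y. Jar: the middle-sized cap at (484,149). The case's long cutout has its wide head half at right and its narrow probe half at left. The fit gives meter_pocket ≈ (493.8,155.2) with yaw 0.122, and jar_pocket ≈ (569.2,245.5). The 86/80 offset and the vial check out.

```bash
cat > go.py <<'E'
import sys; from h import *
# go.py x y z jawangle : shift in the current tool frame, then spin
x,y,z,a=map(float,sys.argv[1:5]); s=manip.read_state()
M=R.from_euler('xyz',s["eef_rot"]).as_matrix(); p=s["eef_pos"]
cur=np.arctan2(M[1,1],M[0,1]); d=((a-cur+np.pi/2)%np.pi)-np.pi/2
print("t",s["clock"],"pos",p.round(1),"jaw",cur.round(3),"xdir",M[:,0].round(3),"j6",s["joints"][5].round(2),"gap",s["finger_gap"].round(1),"F",s["wrist_force"].round(1))
print("shift",(M.T@(np.array([x,y,z])-p)).round(1),"spin",round(-d,3),"(or",round(-d+np.pi*np.sign(d),2),")")
E
python3 go.py 454.3 -150.5 120 -0.308
python3 - <<'E'
from h import *
c=cam("top"); W=cloud(c); Q=W[160:275,170:300]; h,e=np.histogram(Q[...,2],np.arange(38,56)); print(h)
b=W[240:270,265:300,2]; print(np.round(b[::3,::3]))
E
```

```text
[ 279  448  625 1006 1411 1633 1522 1072  570  249   85   25    4    6
    8    6    7]
[[23. 23. 23. 26. 26. 21. 25. 46. 44. 45. 36. 39.]
 [26. 23. 22. 24. 26. 21. 22. 46. 44. 47. 44. 39.]
 [26. 25. 22. 26. 24. 22. 26. 47. 44. 44. 46. 40.]
 [33. 24. 22. 22. 25. 42. 43. 41. 44. 45. 44. 38.]
 [42. 45. 46. 44. 43. 45. 45. 45. 44. 41. 43. 42.]
 [43. 48. 44. 43. 44. 42. 45. 41. 42. 38. 31. 40.]
 [43. 44. 42. 35. 36. 38. 35. 39. 42. 43. 39. 27.]
 [37. 38. 40. 39. 35. 25. 13.  7. -5.  0.  1. -2.]
 [10. 24. 27.  1.  1.  2.  2. -2.  1.  2.  1. -1.]
 [ 2. 26. 23. -1.  3. -1.  1. -1. -3. -1.  2. -2.]]Traceback (most recent call last):
  File "go.py", line 6, in <module>
    print("t",s["clock"],"pos",p.round(1),"jaw",cur.round(3),"xdir",M[:,0].round(3),"j6",s["joints"][5].round(2),"gap",s["finger_gap"].round(1),"F",s["wrist_force"].round(1))
                                                                                                                       ^^^^^^^^^^^^^^^^^^^^^
AttributeError: 'float' object has no attribute 'round'
```

The case rim is no higher than the foam.

```bash
sed -i 's/s\["finger_gap"\].round(1)/round(s["finger_gap"],1)/' go.py; python3 go.py 454.3 -150.5 100 -0.308
```

```text
t 0.7 pos [ 224.7 -502.   216.4] jaw -1.15 xdir [-0. -0. -1.] j6 -0.07 gap 93.5 F [-0.  -0.8  0. ]
shift [ 116.4 -227.  -353.2] spin -0.842 (or 2.3 )
```

```bash
python3 -m handwheel '[[[10,-28,-44],0],[[15,-28,-44],0],[[15,-28,-44],0],[[15,-28,-44],0],[[15,-28,-44],0],[[15,-29,-44],0],[[15,-29,-45],0],[[15,-29,-44],0],[[0,0,0],-0.17],[[0,0,0],-0.17]]' 0 60; python3 go.py 454.3 -150.5 100 -0.308
```

```text
clock: 1.95
eef_pos: [454.4, -149.9, 101.3]
eef_rot: [-1.046, 1.571, 2.863]
wrist_force: [-1.3, 0.7, 0.5]
finger_gap: 94.2
t 1.95 pos [ 454.4 -149.9  101.3] jaw -0.803 xdir [-0.  0. -1.] j6 0.41 gap 94.2 F [-1.3  0.7  0.5]
shift [1.3 0.3 0.5] spin -0.495 (or 2.65 )
```

```bash
python3 -m handwheel '[[[0,0,0.5],-0.17],[[0,0,0],-0.17],[[0,0,0],-0.15],[[25,0,0],0],[[25,0,0],0],[[12,0,0],0],[[5,0,0],0],[[0,0,0],0],[[0,0,0],0],[[0,0,0],0]]' 0 60; python3 go.py 454.3 -150.5 34 -0.308
python3 - <<'E'
from h import *
c=cam("scene"); cv2.imwrite("pics/g1.png",cv2.resize(c["pixels"][130:330,130:400],None,fx=2.8,fy=2.8,interpolation=cv2.INTER_CUBIC)[:,:,::-1])
E
```

```text
clock: 3.2
eef_pos: [454.0, -151.1, 34.9]
eef_rot: [1.511, 1.57, -0.38]
wrist_force: [-0.0, 0.3, -0.8]
finger_gap: 94.2
t 3.2 pos [ 454.  -151.1   34.9] jaw -0.32 xdir [ 0.001 -0.    -1.   ] j6 -0.08 gap 94.2 F [-0.   0.3 -0.8]
shift [ 0.9  0.1 -0.6] spin -0.012 (or 3.13 )
```

View pics/g1.png

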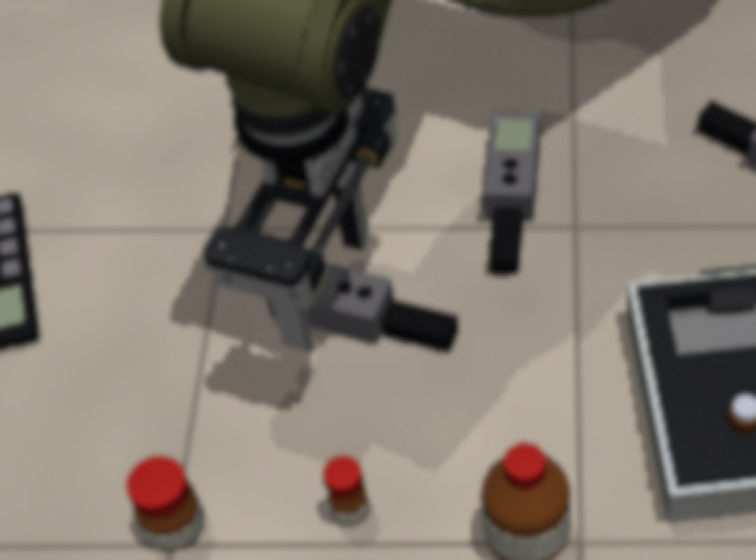

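The fingers straddle the head, at about (300,290) in the crop. I close and lift.

```bash
python3 -m handwheel '[[[0,0,0],0],[[0,0,0],0],[[0,0,0],0],[[0,0,0],0],[[0,0,0],0],[[0,0,0],0],[[-10,0,0],0],[[-25,0,0],0],[[-25,0,0],0],[[-20,0,0],0]]' 255 50; python3 go.py 493.8 155.2 115 0.122
```

```text
clock: 4.5
eef_pos: [453.9, -151.0, 116.0]
eef_rot: [1.511, 1.57, -0.38]
wrist_force: [-0.0, 0.2, -0.9]
finger_gap: 39.4
t 4.5 pos [ 453.9 -151.   116. ] jaw -0.32 xdir [ 0.001 -0.    -1.   ] j6 -0.08 gap 39.4 F [-0.   0.2 -0.9]
shift [   1.   -58.4 -303.2] spin -0.442 (or 2.7 )
```

```bash
python3 -m handwheel '[[[0,-8,-38],0],[[0,-8,-44],0],[[0,-8,-44],0],[[0,-8,-44],0],[[0,-8,-44],0],[[0,-9,-45],0],[[0,-9,-44],0],[[0,0,0],-0.15],[[0,0,0],-0.15],[[0,0,0],-0.14]]'; python3 -m handwheel '[[[0,0,0],0],[[0,0,0],0],[[0,0,0],0],[[0,0,0],0],[[0,0,0],0],[[0,0,0],0],[[0,0,0],0],[[0,0,0],0],[[0,0,0],0],[[0,0,0],0]]'; python3 go.py 493.8 155.2 80 0.122
python3 - <<'E'
from h import *
c=cam("top"); W=cloud(c)
cv2.imwrite("pics/p1.png",cv2.resize(c["pixels"][140:300,150:330],None,fx=3.5,fy=3.5,interpolation=cv2.INTER_CUBIC)[:,:,::-1])
E
```

```text
clock: 5.75
eef_pos: [494.0, 155.0, 115.0]
eef_rot: [1.642, 1.571, 0.196]
wrist_force: [-0.2, -0.3, -1.3]
finger_gap: 39.4
clock: 7.0
eef_pos: [494.0, 154.9, 114.5]
eef_rot: [-2.811, 1.571, 2.022]
wrist_force: [-0.6, -0.2, -1.5]
finger_gap: 39.8
t 7.0 pos [494.  154.9 114.5] jaw 0.12 xdir [-0.  0. -1.] j6 0.11 gap 39.8 F [-0.6 -0.2 -1.5]
shift [34.5 -0.2 -0.3] spin -0.002 (or 3.14 )
```

View pics/p1.png

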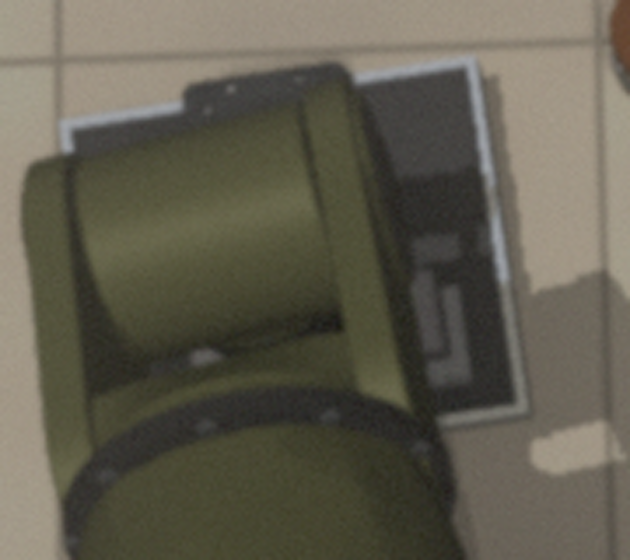

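The arm hides the view from the top. I go down to just above the foam and look from the scene camera.

```bash
python3 -m handwheel '[[[15,0,0],0],[[15,0,0],0],[[0,0,0],0],[[0,0,0],0],[[0,0,0],0],[[0,0,0],0],[[0,0,0],0],[[0,0,0],0],[[0,0,0],0],[[0,0,0],0]]'; python3 go.py 493.8 155.2 80 0.122
python3 - <<'E'
from h import *
c=cam("scene"); W=cloud(c)
cv2.imwrite("pics/p2.png",cv2.resize(c["pixels"][190:330,330:500],None,fx=4,fy=4,interpolation=cv2.INTER_CUBIC)[:,:,::-1])
E
```

```text
clock: 8.3
eef_pos: [494.0, 154.9, 84.4]
eef_rot: [-2.349, 1.571, 2.483]
wrist_force: [-0.4, -0.1, -1.1]
finger_gap: 39.2
t 8.3 pos [494.  154.9  84.4] jaw 0.12 xdir [-0.  0. -1.] j6 0.11 gap 39.2 F [-0.4 -0.1 -1.1]
shift [ 4.4 -0.2 -0.3] spin -0.002 (or 3.14 )
```

View pics/p2.png

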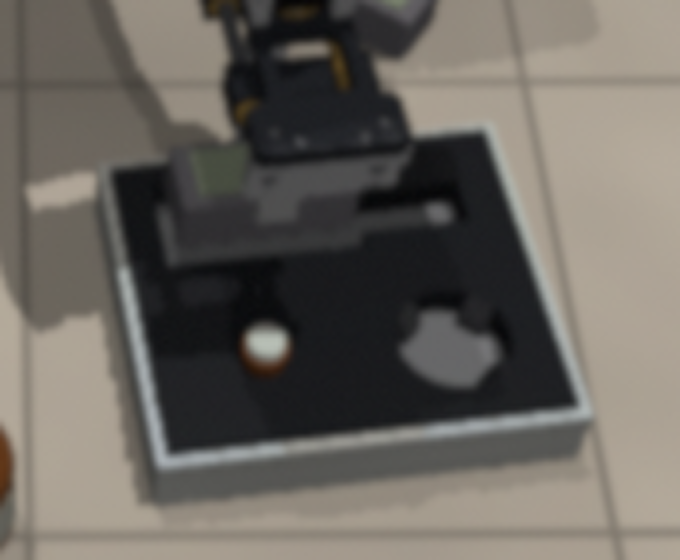

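The meter hangs level over its cutout, head left at (210,185), probe hidden to the right. Now down to the lips.

```bash
python3 -m handwheel '[[[3,0,0],0],[[3,0,0],0],[[3,0,0],0],[[3,0,0],0],[[2,0,0],0],[[2,0,0],0],[[0,0,0],0],[[0,0,0],0],[[0,0,0],0],[[0,0,0],0]]'; python3 go.py 493.8 155.2 59 0.122
```

```text
clock: 9.6
eef_pos: [493.9, 154.9, 68.4]
eef_rot: [-1.461, 1.57, -2.912]
wrist_force: [-4.4, -1.2, 1.2]
finger_gap: 39.6
t 9.6 pos [493.9 154.9  68.4] jaw 0.12 xdir [-0. -0. -1.] j6 0.11 gap 39.6 F [-4.4 -1.2  1.2]
shift [ 9.4 -0.1 -0.3] spin -0.002 (or 3.14 )
```

```bash
python3 -m handwheel '[[[2,-0.5,0],0],[[2,-0.3,0],0],[[1.5,0,0],0],[[1,0,0],0],[[0,0,0],0],[[0,0,0],0],[[0,0,0],0],[[0,0,0],0],[[0,0,0],0],[[0,0,0],0]]'; python3 go.py 493.8 155.2 59 0.122
```

```text
clock: 10.85
eef_pos: [493.1, 154.8, 61.8]
eef_rot: [-1.575, 1.571, -3.026]
wrist_force: [-0.7, 0.2, -4.0]
finger_gap: 40.0
t 10.85 pos [493.1 154.8  61.8] jaw 0.12 xdir [-0. -0. -1.] j6 0.11 gap 40.0 F [-0.7  0.2 -4. ]
shift [ 2.8  0.7 -0.3] spin -0.002 (or 3.14 )
```

```bash
python3 -m handwheel '[[[1,0,0],0],[[1,0,0],0],[[0.5,0,0],0],[[0.5,0,0],0],[[0,0,0],0],[[0,0,0],0],[[0,0,0],0],[[0,0,0],0],[[0,0,0],0],[[0,0,0],0]]'; python3 go.py 493.8 155.2 59 0.122
```

```text
clock: 12.1
eef_pos: [493.2, 154.8, 59.0]
eef_rot: [2.541, 1.571, 1.09]
wrist_force: [-0.9, 0.5, 0.7]
finger_gap: 39.5
t 12.1 pos [493.2 154.8  59. ] jaw 0.12 xdir [ 0.  0. -1.] j6 0.11 gap 39.5 F [-0.9  0.5  0.7]
shift [-0.   0.6 -0.3] spin -0.002 (or 3.14 )
```

```bash
python3 -m handwheel '[[[0.5,0,0],0],[[0.5,0,0],0],[[0.5,0,0],0],[[0,0,0],0],[[0,0,0],0],[[0,0,0],0],[[0,0,0],0],[[0,0,0],0],[[0,0,0],0],[[0,0,0],0]]'; python3 go.py 493.8 155.2 59 0.122
```

```text
clock: 13.35
eef_pos: [493.3, 154.8, 58.4]
eef_rot: [1.608, 1.57, 0.157]
wrist_force: [-5.2, -2.3, 15.2]
finger_gap: 39.6
t 13.35 pos [493.3 154.8  58.4] jaw 0.12 xdir [ 0.  0. -1.] j6 0.11 gap 39.6 F [-5.2 -2.3 15.2]
shift [-0.6  0.5 -0.3] spin -0.002 (or 3.14 )
```

The floor is felt at 15 N and the height agrees. I open a little, to about 54 mm, and lift clear.

```bash
python3 -m handwheel '[[[0,0,0],0],[[0,0,0],0],[[0,0,0],0],[[0,0,0],0],[[-5,0,0],0],[[-15,0,0],0],[[-25,0,0],0],[[-25,0,0],0],[[-25,0,0],0],[[0,0,0],0]]' 108 50; python3 go.py 636.8 -244.6 150 0
python3 - <<'E'
from h import *
c=cam("scene"); W=cloud(c)
for d in manip.cut_out("meter","scene"):
    P=W[d["region"]]; print(round(d["confidence"],2),d["centre"],np.round(np.nanpercentile(P,[2,50,98],axis=0)))
E
```

```text
clock: 14.6
eef_pos: [494.1, 155.0, 154.8]
eef_rot: [1.68, 1.567, 0.229]
wrist_force: [-0.3, -0.0, 0.6]
finger_gap: 54.1
t 14.6 pos [494.1 155.  154.8] jaw 0.12 xdir [ 0.004  0.001 -1.   ] j6 0.11 gap 54.1 F [-0.3 -0.   0.6]
shift [  5.   93.8 413.8] spin 0.12 (or -3.02 )
0.95 [399.7, 240.8] [[472. 108.  35.]
 [495. 163.  57.]
 [516. 245.  62.]]
0.9 [311.5, 192.6] [[277. -36.   3.]
 [351. -16.  33.]
 [417.   4.  39.]]
0.68 [386.6, 178.3] [[254. 126.   1.]
 [281. 160.  23.]
 [500. 268. 255.]]
```

```bash
python3 -m handwheel '[[[0,10,43],0],[[0,12,53],0],[[0,12,53],0],[[0,12,53],0],[[0,12,53],0],[[0,12,53],0],[[0,12,53],0],[[0,12,53],0],[[0,0,0],0],[[0,0,0],0]]' 0 50; python3 go.py 636.8 -244.6 52 0.12
python3 - <<'E'
from h import *
c=cam("top"); W=cloud(c)
P=W[215:265,175:300].reshape(-1,3); P=P[(P[:,2]>52)&(P[:,2]<75)]; print("head top",np.median(P,0),cv2.minAreaRect(P[:,:2].astype(np.float32)))
P=W[215:265,175:260].reshape(-1,3)
print("jar pocket floor z", np.nanmedian(W[190:205,196:210,2]))
for d in manip.cut_out("jar","top"):
    Q=W[d["region"]]; Q=Q[Q[:,2]>56]; print(d["confidence"],d["centre"],np.median(Q,0),cv2.minEnclosingCircle(Q[:,:2].astype(np.float32)) if len(Q) else 0)
a=cv2.resize(c["pixels"][150:290,160:310],None,fx=3.5,fy=3.5,interpolation=cv2.INTER_CUBIC)
cv2.imwrite("pics/m1.png",a[:,:,::-1])
E
```

```text
clock: 15.95
eef_pos: [635.7, -244.4, 151.2]
eef_rot: [-2.184, 1.569, 2.648]
wrist_force: [-0.5, 1.1, 0.2]
finger_gap: 94.2
t 15.95 pos [ 635.7 -244.4  151.2] jaw 0.12 xdir [-0.002  0.001 -1.   ] j6 -0.54 gap 94.2 F [-0.5  1.1  0.2]
shift [99.1  1.3  0.5] spin -0.0 (or 3.14 )
head top [494.45097011 154.08817234  59.8287589 ] ((494.6331787109375, 154.68545532226562), (40.922115325927734, 90.42415618896484), 7.604234218597412)
jar pocket floor z 23.65445912200721
0.38 [472.9, 146.8] [nan nan nan] 0
  return _methods._mean(a, axis=axis, dtype=dtype,
  ret = um.true_divide(
```

View pics/m1.png

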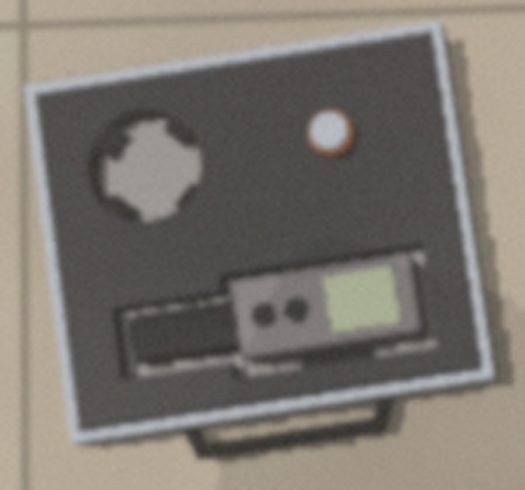

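The meter is seated (head top z=59.8, yaw 7.6°). Now the jar.

```bash
python3 -m handwheel '[[[20,1,0.5],0],[[25,0,0],0],[[25,0,0],0],[[20,0,0],0],[[12,0,0],0],[[6,0,0],0],[[0,0,0],0],[[0,0,0],0],[[0,0,0],0],[[0,0,0],0]]' 0 30; python3 go.py 636.8 -244.6 43 0.12
python3 - <<'E'
from h import *
c=cam("scene")
cv2.imwrite("pics/j1.png",cv2.resize(c["pixels"][220:360,110:290],None,fx=3.5,fy=3.5,interpolation=cv2.INTER_CUBIC)[:,:,::-1])
E
```

```text
clock: 17.3
eef_pos: [637.3, -245.4, 44.8]
eef_rot: [1.07, 1.57, -0.381]
wrist_force: [1.1, 0.7, 0.8]
finger_gap: 94.4
t 17.3 pos [ 637.3 -245.4   44.8] jaw 0.12 xdir [ 0. -0. -1.] j6 -0.54 gap 94.4 F [1.1 0.7 0.8]
shift [ 1.8 -0.4 -0.8] spin 0.0 (or -3.14 )
```

View pics/j1.png

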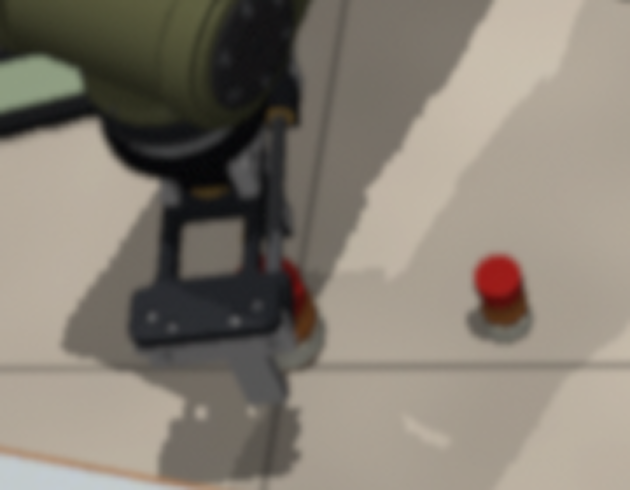

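The finger looks offset from the jar, but that matches parallax from the oblique camera (about 48 px expected, 42 px seen). I close and lift.

```bash
python3 -m handwheel '[[[1,0,-0.5],0],[[0,0,0],0],[[0,0,0],0],[[0,0,0],0],[[0,0,0],0],[[0,0,0],0],[[-10,0,0],0],[[-25,0,0],0],[[-25,0,0],0],[[-25,0,0],0]]' 255 40; python3 go.py 568.8 245.3 128 0.12
```

```text
clock: 18.6
eef_pos: [637.2, -244.8, 130.0]
eef_rot: [1.081, 1.57, -0.369]
wrist_force: [-0.6, -0.2, -0.4]
finger_gap: 39.5
t 18.6 pos [ 637.2 -244.8  130. ] jaw 0.12 xdir [ 0. -0. -1.] j6 -0.54 gap 39.5 F [-0.6 -0.2 -0.4]
shift [   1.9   -9.2 -494.8] spin 0.0 (or -3.14 )
```

The straight path crosses the tall bottle (98 mm), so I raise to z≈170 first, then cross over.

```bash
python3 -m handwheel '[[[-25,0,0],0],[[-15,0,0],0],[[0,-1,-45],0],[[0,-1,-55],0],[[0,-1,-55],0],[[0,-1,-55],0],[[0,-1,-55],0],[[0,-1,-55],0],[[0,-1,-55],0],[[0,-1,-55],0]]' ; python3 -m handwheel '[[[0,-1,-40],0],[[0,-1,-25],0],[[20,0,0],0],[[20,0,0],0],[[20,0,0],0],[[10,0,0],0],[[0,0,0],0],[[0,0,0],0],[[0,0,0],0],[[0,0,0],0]]' ;python3 go.py 568.8 245.3 95 0.12
python3 - <<'E'
from h import *
c=cam("scene")
cv2.imwrite("pics/j2.png",cv2.resize(c["pixels"][180:330,330:510],None,fx=3.5,fy=3.5,interpolation=cv2.INTER_CUBIC)[:,:,::-1])
E
```

```text
clock: 19.85
eef_pos: [577.1, 182.8, 168.6]
eef_rot: [-1.593, 1.571, -3.044]
wrist_force: [0.8, 0.2, -0.8]
finger_gap: 39.8
clock: 21.1
eef_pos: [568.1, 245.5, 98.9]
eef_rot: [1.862, 1.57, 0.411]
wrist_force: [0.4, 0.5, -1.3]
finger_gap: 39.8
t 21.1 pos [568.1 245.5  98.9] jaw 0.12 xdir [ 0.001  0.    -1.   ] j6 0.23 gap 39.8 F [ 0.4  0.5 -1.3]
shift [3.9 0.7 0.2] spin 0.0 (or -3.14 )
```

View pics/j2.png

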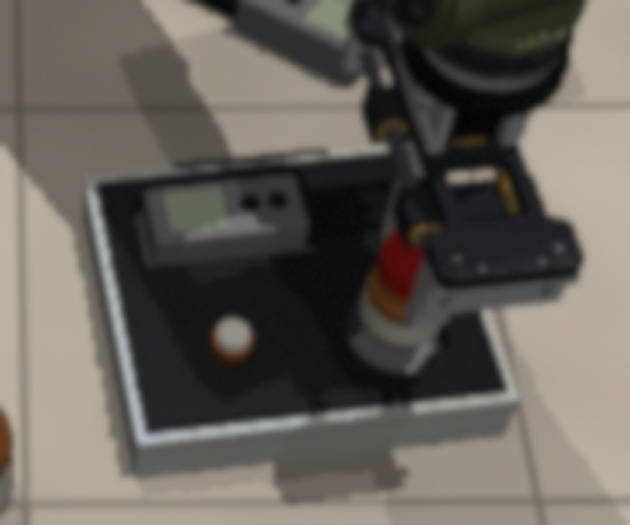

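The jar, at (400,310), hangs upright over the round cutout. Down to the lips.

```bash
python3 -m handwheel '[[[4,0.5,0],0],[[4,0,0],0],[[4,0,0],0],[[4,0,0],0],[[3,0,0],0],[[2,0,0],0],[[0,0,0],0],[[0,0,0],0],[[0,0,0],0],[[0,0,0],0]]' ;python3 go.py 568.8 245.3 68 0.12
```

```text
clock: 22.4
eef_pos: [568.5, 245.5, 77.5]
eef_rot: [1.803, 1.571, 0.353]
wrist_force: [-0.2, -0.2, -1.3]
finger_gap: 39.5
t 22.4 pos [568.5 245.5  77.5] jaw 0.12 xdir [ 0.  0. -1.] j6 0.23 gap 39.5 F [-0.2 -0.2 -1.3]
shift [9.5 0.3 0.2] spin -0.0 (or 3.14 )
```

```bash
python3 -m handwheel '[[[2,0,0],0],[[2,0,0],0],[[1.5,0,0],0],[[1,0,0],0],[[0.5,0,0],0],[[0,0,0],0],[[0,0,0],0],[[0,0,0],0],[[0,0,0],0],[[0,0,0],0]]' ;python3 go.py 568.8 245.3 68 0.12
```

```text
clock: 23.65
eef_pos: [568.6, 245.6, 70.7]
eef_rot: [1.989, 1.57, 0.538]
wrist_force: [-1.1, 1.3, 5.3]
finger_gap: 39.9
t 23.65 pos [568.6 245.6  70.7] jaw 0.12 xdir [ 0.001  0.    -1.   ] j6 0.23 gap 39.9 F [-1.1  1.3  5.3]
shift [2.7 0.2 0.3] spin 0.0 (or -3.14 )
```

```bash
python3 -m handwheel '[[[1,0,0],0],[[1,0,0],0],[[0.5,0,0],0],[[0.5,0,0],0],[[0,0,0],0],[[0,0,0],0],[[0,0,0],0],[[0,0,0],0],[[0,0,0],0],[[0,0,0],0]]' ;python3 go.py 568.8 245.3 68 0.12
```

```text
clock: 24.9
eef_pos: [568.3, 245.4, 67.3]
eef_rot: [-1.091, 1.57, -2.542]
wrist_force: [0.3, -0.1, -3.0]
finger_gap: 39.6
t 24.9 pos [568.3 245.4  67.3] jaw 0.12 xdir [-0. -0. -1.] j6 0.23 gap 39.6 F [ 0.3 -0.1 -3. ]
shift [-0.7  0.4  0.1] spin 0.0 (or -3.14 )
```

```bash
python3 -m handwheel '[[[0.5,0,0],0],[[0.5,0,0],0],[[0.5,0,0],0],[[0,0,0],0],[[0,0,0],0],[[0,0,0],0],[[0,0,0],0],[[0,0,0],0],[[0,0,0],0],[[0,0,0],0]]' ;python3 go.py 568.8 245.3 68 0.12
```

```text
clock: 26.15
eef_pos: [568.5, 245.5, 67.1]
eef_rot: [1.788, 1.57, 0.337]
wrist_force: [-5.1, -2.2, 11.6]
finger_gap: 39.6
t 26.15 pos [568.5 245.5  67.1] jaw 0.12 xdir [ 0.  0. -1.] j6 0.23 gap 39.6 F [-5.1 -2.2 11.6]
shift [-0.9  0.3  0.2] spin 0.0 (or -3.14 )
```

The floor is felt at 11.6 N. I release, lift, and move aside to look.

```bash
python3 -m handwheel '[[[0,0,0],0],[[0,0,0],0],[[0,0,0],0],[[0,0,0],0],[[0,0,0],0],[[-5,0,0],0],[[-20,0,0],0],[[-40,0,0],0],[[-40,0,0],0],[[-40,0,0],0]]' 90 40; python3 -m handwheel '[[[0,0,30],0],[[0,0,50],0],[[0,0,50],0],[[0,0,50],0],[[0,0,50],0],[[0,0,50],0],[[0,0,50],0],[[0,0,20],0],[[0,0,0],0],[[0,0,0],0]]'
python3 - <<'E'
from h import *
for n in("top","scene"):
    c=cam(n); W=cloud(c)
    P=W[(W[...,2]>55)&(W[...,2]<66)&(abs(W[...,0]-494)<30)&(abs(W[...,1]-155)<60)]; print(n,"head",np.median(P,0),cv2.minAreaRect(P[:,:2].astype(np.float32)))
    P=W[(W[...,2]>78)&(W[...,2]<95)&(abs(W[...,0]-569)<30)&(abs(W[...,1]-245)<30)]; print("jar top",np.median(P,0),np.std(P[:,2]),cv2.minEnclosingCircle(P[:,:2].astype(np.float32)))
    print(W[...,2][(abs(W[...,0]-569)<12)&(abs(W[...,1]-245)<12)&(W[...,2]>75)].mean())
    if n=="scene": cv2.imwrite("pics/end.png",cv2.resize(c["pixels"][180:330,330:510],None,fx=3.5,fy=3.5,interpolation=cv2.INTER_CUBIC)[:,:,::-1])
E
```

```text
clock: 27.4
eef_pos: [568.4, 245.4, 214.0]
eef_rot: [1.801, 1.569, 0.35]
wrist_force: [-0.3, -1.2, -0.2]
finger_gap: 60.8
clock: 28.65
eef_pos: [610.4, -100.6, 211.4]
eef_rot: [1.948, 1.57, 0.499]
wrist_force: [-0.7, 0.0, -0.1]
finger_gap: 60.7
top head [494.61130801 153.95403017  59.86259288] ((494.8570556640625, 154.55517578125), (40.62291717529297, 90.04658508300781), 7.180779457092285)
jar top [569.47807828 243.71332641  85.50063871] 2.2542243013571057 ((570.5689697265625, 244.1756134033203), 20.93680191040039)
85.65148803437194
scene head [494.19467104 151.80182208  59.68982997] ((492.2731628417969, 152.83494567871094), (42.27100372314453, 90.34382629394531), 6.733090400695801)
jar top [569.15643853 241.85732215  85.20237854] 2.0556722146664166 ((567.7806396484375, 242.4745635986328), 20.373027801513672)
85.45930060596736
```

View pics/end.png

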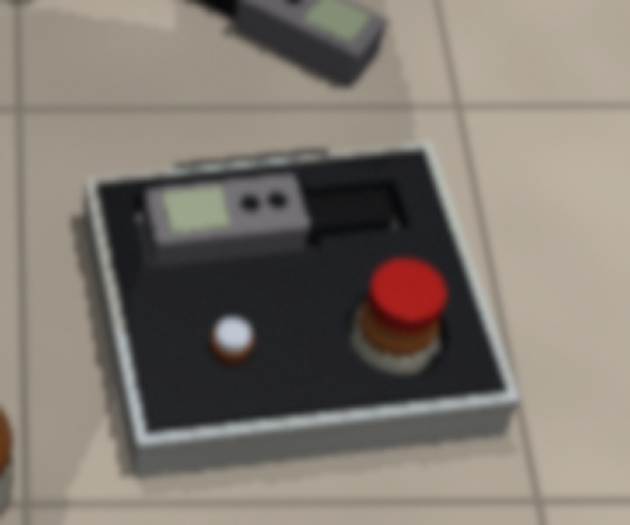

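```bash
python3 -c "
from cell import manip
print(manip.sign_off())"
```

```text
the job is handed in; nothing more can be done
None
```

The pocket pH meter and its sample jar are both pressed home in the foam insert and let go, and the job is handed in. The meter went in first. The robot clock read about 29 s, and the arm was clear of everything at hand-in.

- **Meter:** I took the one farthest to the robot's right and pressed it to the floor, where the wrist felt about 15 N. After release, both cameras put the head top at 59.7–59.9 mm (60 expected) and its yaw at 6.7–7.2° (pocket about 7°). It lies about 1 mm from the measured pocket position in the top view and up to 3 mm in the scene view.
- **Jar:** I took the middle-sized red-capped container, carried it over the tall bottle, and pressed it to the floor with about 12 N. It stands upright with its top at 85.2–85.5 mm (86 expected), 1–4 mm from the measured pocket centre, depending on the camera.

**Disagreements:** The scene camera put both parts about 2 mm lower in y than the top camera, roughly the stated calibration tolerance. With the arm above it, the network's one look for the jar found nothing usable, so I used the earlier measurement. No check failed.

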